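# Load two glaze test pieces on a firing plate and dock it

### The arm

A 6-joint arm with a two-finger parallel gripper is mounted at the origin on the work surface. World frame = base frame: x ahead of the robot, y to its left, z up, the work surface at z = 0. Lengths are in mm, angles in rad, forces in N, time in s.
With the tool pointing down it reaches from about 250 to 775 mm from the base axis. Payload 4 kg.
Tool frame: the origin (TCP) lies at the very end of the fingers, on their centre line; the grasp point (between the pads) lies 19 mm behind it; z points along the fingers, y is the direction in which the jaws open and shut (so a half turn about z gives the same grasp; the last joint's range is limited). The gripper opens to 94 mm and grips with 3 to 60 N. Pads are 16 mm wide; open, the fingers measure 119 mm over their backs; the gripper's body (75 mm by 177 mm) begins 78 mm behind the grasp point.
Start: joints at [1.052, 0.087, 1.371, -0, 1.684, -0.103], TCP at [222.169, 503.151, 205.506] pointing down, gripper open.
Joint ranges: [-3.1, 3.1], [-0.76, 2.03], [0.27, 2.55], [-1.08, 4.22], [0.17, 2.65], [-2.57, 2.57]. Speed limits (rad/s): [2.79, 2.79, 3.14, 3.14, 3.14, 3.14].

### API

Orientations are given as a 3x3 rotation matrix whose columns are the frame's x, y, z axes.
In Python, from rig import telemetry, viewer, env gives the robot as it stands. The module is installed in compiled form; this text tells all that it offers.
- The arm moves only by the shell command python3 -m creep 'ROWS' [FORCE]. ROWS is JSON, a list of rows, each a list of 7 numbers: the finger opening in cm, from 0 to 9.4, then the shift along the tool's x, y, z in cm, then the turn, a rotation vector about the tool's x, y, z in rad. In form: [[gripper, x, y, z, wx, wy, wz], ...]. A call has 1 to 20 rows; each row is the pose to reach, as a shift and turn from the pose commanded when the call began, along the tool's axes at that moment; what a row does not reach only later rows make up. A row lasts 1/8 s, in which the tool goes at most 62.5 mm and 10.7 degrees, less where a joint would pass 70% of its speed; a pose out of reach is approached as far as the arm can. A call with a gripper value outside its range is refused whole. The fingers move at their own pace and stop on an object; FORCE is the grip in N (left out, the last holds). Time passes only in rows, so rows that repeat a pose let the fingers close. It gives the time, the measured TCP pose, the force and the opening at its end, in the units of the state.
- telemetry.sense(): the state, without advancing time (a new reading comes with each control period).
- viewer.get_image(name): name is "side" or "top" or "wrist"; returns a dict with "image" (420x560x3 uint8, blue, green, red), "range_z" (420x560 float32, mm along the optical axis (not along the pixel's ray), 0 where there is no reading), "camera_matrix" (3x3 intrinsics, pixels), "k1" (the pictures are not rectified: a ray, as slopes to the right and down, at radius r is drawn at 1 + k1 r^2 times it, then the intrinsics apply), "rvec" (rotation vector, rad) and "tvec" (3), from world to camera coordinates, as OpenCV has them. Camera axes: x right, y down, z forward; pixel columns grow to the right and rows downward; lengths in mm; the calibration is good to about 2 mm. A picture is of the moment at which its call begins.
- env.hand_in(): hands the job in, once; it reports no verdict.
The state is a dict: "time_s": time; "joint_pos": joint angles; "joint_vel": joint speeds; "tau": joint torques, N m; "ee_pos": TCP position; "tcp_rot": TCP orientation; "contact_force": force on the tool from outside, world axes, zero at the start; "ft_torque": the same for the moment, N m; "gripper_width": finger opening in mm.
Only numpy, scipy, OpenCV 4.12 (cv2) and the standard library are available. Lean on these libraries where they do the work, as an engineer would, in place of code of your own. Each camera call takes 0.05 s, during which the arm holds its last target. There are 200 camera calls.

### The job

Set the two glazed test pieces on the firing plate, each lying flat, glaze up, and centred midway between its pair of white stops so the glaze cannot fuse to them: the rectangular tile between the wide-set pair, its length running from stop to stop, and the round disc between the close-set pair next to the handle. Then slide the loaded plate under the lips of the steel dock until its front edge is fully home against the back stop, with both pieces still centred. Do not disturb the other things on the bench.

Things in the scene. Friction and masses are not known exactly. Their poses are not given: they have to be found in the camera images.
- tray: Firing plate: loose grey slab 260 (x) x 140 (y) x 9 mm, about 0.6 kg. Origin at the centre of its underside; x points to its front (leading) edge, z up. On top: two pairs of white stops (each 26 along x, 9 along y, 12 mm high) and a dark steel upright fin as handle at the trailing end. It is dragged flat on the bench by the fin
- bay_tile (a point): point on the plate's top face midway between the wide-set stops (their inner faces are 78 mm apart, along the plate's y): 82 mm ahead of the plate's centre, 9 mm above its underside; axes as the plate
- bay_disc (a point): point on the plate's top face midway between the close-set stops (inner faces 64 mm apart, along the plate's y), next to the handle: 10 mm behind the plate's centre, 9 mm above its underside; axes as the plate
- tray_handle (a point): grip point in the fin: 110 mm behind the plate's centre, 35 mm above its underside. The fin is 36 mm long (x), 12 mm thick (y), and stands 40 mm above the plate's top face (top 49 mm above the bench); axes as the plate
- tray_front (a point): middle of the plate's front edge, at its underside, 130 mm ahead of the plate's centre; axes as the plate
- dock: Slotted steel dock fixed to the bench: two low channels and a back stop, open top, no floor. Origin on the bench at the middle of its mouth; x points in, 165 mm to the back stop (22 mm high). Inner walls 147 mm apart (y); lips, from 10 mm inside the mouth on, reach 11.5 mm inwards, underside at 16 mm, top at 20 mm. Flared guides reach 31 mm before the mouth, 174 mm apart there
- dock_home (a point): middle of the back stop's inner face, at bench level, 165 mm inside the mouth; axes as the dock. The plate is home when tray_front meets it
- disc: round test disc, red clay glazed white on top, diameter 46 mm, 14 mm thick, loose; origin at the centre of its underside, z up
- tile: rectangular test tile, red clay glazed white on top, 60 (x) x 36 (y) x 14 mm thick, loose; origin at the centre of its underside, z up
- glaze_jar: bystander: grey jar with white cap, diameter 68 mm, 105 mm tall; origin at its foot
- cup: bystander: white open plastic cup, diameter 90 mm, 100 mm tall; origin at its foot
- brush: bystander: flat brush 180 mm long lying along its x
- clay_block: bystander: lump of pale clay, 55 x 40 x 35 mm; origin under its centre
- cone_prop: bystander: white kiln prop, a blunt cone 32 mm wide, 40 mm tall; origin at its foot
Things that resemble listed ones, but are neither listed nor needed, are in the scene too. Leave any green look-alike of the disc alone.

How it is judged (in metres and radians):
On the way:
1. both test pieces are centred on the plate while the plate is still outside the dock (distance between tile and bay_tile below 0.006 m and angle between the x axis of tile and the y axis of tray, either way round below 0.14 rad and distance between disc and bay_disc below 0.006 m and distance between tray_front and dock_home above 0.135 m), for 0.2 s.
At the end, for the whole second after the job is handed in: Plate flat in the dock, within 4 degrees of it, middle of its front edge within 7 mm of the middle of the back stop; tile and disc flat, glaze up, on the plate, each within 6 mm of the middle between its stops, tile within 8 degrees of the line from stop to stop; all released and at rest (distance between tile and bay_tile below 0.006 m and angle between the x axis of tile and the y axis of tray, either way round below 0.14 rad and angle between each of tile, disc's own z axis and vertical below 0.06 rad and distance between disc and bay_disc below 0.006 m and distance between tray_front and dock_home below 0.007 m and angle between the x axis of tray and the x axis of dock, either way round below 0.07 rad and angle between tray's own z axis and vertical below 0.03 rad and linear speed of each of tray, tile, disc below 0.01 m/s); the robot touches nothing.
It fails at once if a bystander (glaze jar, cup, brush, clay, prop) is moved more than 30 mm (distance of any of glaze_jar, cup, brush, clay_block, cone_prop from where it was at the start of the episode above 0.03 m).
It also fails if it takes over 72 s, if anything falls off the work surface, if the arm or the gripper's body presses on something with over 40 N, if the wrist force passes 120 N, or if a joint passes its speed limit or range.

## Working session

There is one attempt and no reset: what is moved stays moved. The work goes in short steps, Python scripts to look and compute and a shell command to move; the robot and the scene stay as the last step left them, time stands still between calls to the robot, and variables do not carry over. Pictures are saved under pics/ and viewed, about 8 in all and at most 12, crops included, and the job is handed in when it is done.

```bash
mkdir -p pics; cat > h.py <<'E'
import numpy as np, cv2
from rig import telemetry, viewer, env
def shot(n):
    d=viewer.get_image(n); d['R']=cv2.Rodrigues(np.array(d['rvec'],float))[0]; d['t']=np.array(d['tvec'],float).ravel(); d['K']=np.array(d['camera_matrix'],float)
    return d
def slopes(d,px):
    px=np.atleast_2d(np.array(px,float)); K=d['K']
    return cv2.undistortPoints(px.reshape(-1,1,2),K,np.array([d['k1'],0,0,0],float)).reshape(-1,2)
def plane(d,px,z):
    s=slopes(d,px); r=np.c_[s,np.ones(len(s))]@d['R']; c=-d['R'].T@d['t']
    return c+r*((z-c[2])/r[:,2])[:,None]
def depthpts(d):
    v,u=np.mgrid[0:420,0:560]; s=slopes(d,np.c_[u.ravel(),v.ravel()]); Z=d['range_z'].ravel()[:,None]
    P=(np.c_[s,np.ones(len(s))]*Z-d['t'])@d['R']; P[Z[:,0]==0]=np.nan
    return P.reshape(420,560,3)
def proj(d,P):
    return cv2.projectPoints(np.atleast_2d(P).astype(float),np.array(d['rvec'],float),d['t'],d['K'],np.array([d['k1'],0,0,0],float))[0].reshape(-1,2)
E
python3 - <<'E'
from h import *
s=telemetry.sense(); print(s['time_s'],s['ee_pos'],np.round(s['tcp_rot'],3).tolist())
for n in ['top','side']:
    d=shot(n); cv2.imwrite(f'pics/{n}0.png',d['image']); print(n,d['K'].tolist(),d['k1'],-d['R'].T@d['t'])
    np.save(f'{n}0.npy',d,allow_pickle=True)
E
```

```text
0.0 [221.8872511  502.66118407 204.31666577] [[-0.915, 0.404, -0.001], [0.404, 0.915, -0.002], [0.0, -0.002, -1.0]]
top [[448.9887080963521, 0.0, 273.0756073336642], [0.0, 448.9887080963521, 214.56230032939212], [0.0, 0.0, 1.0]] -0.09839435509289339 [ 328.93258261  -42.71331902 1252.25831446]
side [[424.00705728390096, 0.0, 271.3924667382105], [0.0, 424.00705728390096, 208.30289892522273], [0.0, 0.0, 1.0]] -0.08023629340920652 [ 221.49490801 -724.3392919   846.54719642]
```

View pics/top0.png

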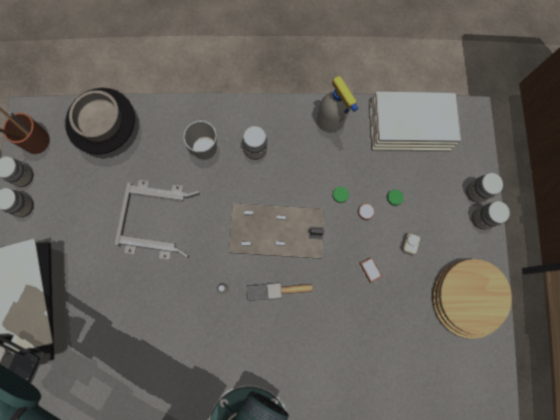

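View pics/side0.png

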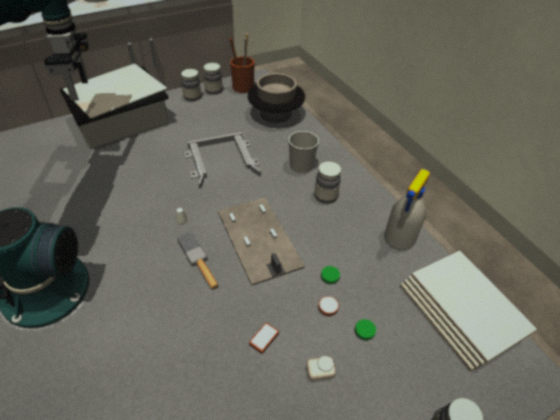

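The top view shows the plate at (277,230) with its fin at (316,232), the dock at (150,218) with its mouth to the right, and the tile at (371,269), white with a red rim. The disc candidates are (366,212), white with a red rim, and green ones at (341,195) and (396,198). The white one fits "red clay glazed white". I'll confirm it in an enlarged crop and measure everything.

```bash
cat > m.py <<'E'
from h import *
d=np.load('top0.npy',allow_pickle=True).item(); s=np.load('side0.npy',allow_pickle=True).item()
im=d['image']
cv2.imwrite('pics/crop1.png',np.hstack([cv2.resize(im[175:295,320:430],None,fx=3.5,fy=3.5,interpolation=cv2.INTER_CUBIC),cv2.resize(s['image'][250:370,235:345],None,fx=3.5,fy=3.5,interpolation=cv2.INTER_CUBIC)]))
def blobs(d,u0,v0,u1,v1,thr,z,amin=6):
    sub=d['image'][v0:v1,u0:u1].astype(int); m=((sub.min(2)>thr)).astype(np.uint8)
    n,l,st,c=cv2.connectedComponentsWithStats(m)
    for i in range(1,n):
        if st[i,4]>=amin:
            p=c[i]+[u0,v0]; r=cv2.minAreaRect(np.argwhere(l==i)[:,::-1].astype(np.float32)+[u0,v0]) if False else None
            cnt=np.argwhere(l==i)[:,::-1].astype(np.float32)+np.float32([u0,v0])
            r=cv2.minAreaRect(cnt.astype(np.float32)); bp=plane(d,cv2.boxPoints(r),z)
            print(np.round(p,1),st[i,4],'xyz',np.round(plane(d,p,z)[0],1),'box',np.round(bp[:,:2]).tolist())
if __name__=='__main__':
    print('disc/tile top');blobs(d,355,200,385,288,150,14)
    print('side');blobs(s,245,290,345,355,150,14)
    print('stops top');blobs(d,228,203,310,258,150,21,4)
    P=depthpts(d)
    print('bench z',np.nanmedian(P[255:280,190:220,2]),'tray z',np.nanmedian(P[222:238,255:270,2]),'fin',np.nanmax(P[225:240,308:325,2]))
    hsv=cv2.cvtColor(im,cv2.COLOR_BGR2HSV); print('tray/bench hsv',hsv[230,262],hsv[270,210])
    tl=np.abs(P[200:262,225:330,2]-9)<4
    n,l,st,c=cv2.connectedComponentsWithStats(tl.astype(np.uint8)); i=1+st[1:,4].argmax()
    cnt=np.argwhere(l==i)[:,::-1].astype(np.float32)+np.float32([225,200]); r=cv2.minAreaRect(cnt); print('tray',r,np.round(plane(d,cv2.boxPoints(r),9)).tolist(),plane(d,r[0],9))
    h=P[170:260,105:205,2]; v,u=np.where((h>12)&(h<30)); print('dock px',u.min()+105,u.max()+105,v.min()+170,v.max()+170)
    fin=P[215:250,300:335]; q=fin[fin[...,2]>38]; print('fin pts',len(q),q.mean(0) if len(q) else 0)
E
python3 m.py
```

```text
disc/tile top
[366.5 210.8] 128 xyz [ 579.7 -334.2   14. ] box [[597.0, -319.0], [596.0, -351.0], [562.0, -349.0], [562.0, -317.0]]
[371.  269.1] 168 xyz [ 414.6 -339.    14. ] box [[431.0, -316.0], [443.0, -340.0], [398.0, -361.0], [387.0, -337.0]]
side
[328.4 304. ] 208 xyz [ 580.  -331.4   14. ] box [[572.0, -307.0], [608.0, -324.0], [588.0, -355.0], [554.0, -338.0]]
[263.6 336. ] 296 xyz [ 413.7 -337.4   14. ] box [[385.0, -336.0], [433.0, -311.0], [443.0, -339.0], [396.0, -362.0]]
stops top
[247.7 211.7] 10 xyz [577.1   2.3  21. ] box [[576.0, 10.0], [579.0, 10.0], [579.0, -7.0], [576.0, -7.0]]
[280.5 216.5] 14 xyz [563.  -89.3  21. ] box [[562.0, -80.0], [565.0, -80.0], [564.0, -99.0], [562.0, -99.0]]
[246.  242.9] 13 xyz [489.3   6.8  21. ] box [[486.0, 18.0], [492.0, 18.0], [492.0, -1.0], [486.0, -1.0]]
[279.1 242.6] 11 xyz [489.6 -84.6  21. ] box [[489.0, -76.0], [491.0, -76.0], [491.0, -95.0], [488.0, -95.0]]
bench z 1.1378884762820198 tray z 10.457694181969554 fin 56.4362433857225
tray/bench hsv [ 16  36 122] [ 18  12 110]
tray ((276.15863037109375, 230.303466796875), (94.5424575805664, 51.08816146850586), 3.3664608001708984) [[463.0, 59.0, 9.0], [608.0, 52.0, 9.0], [590.0, -216.0, 9.0], [446.0, -203.0, 9.0]] [[525.98997605 -77.13059988   9.        ]]
dock px 115 198 182 257
fin pts 67 [ 518.06812356 -188.51699671   49.48770142]
```

View pics/crop1.png

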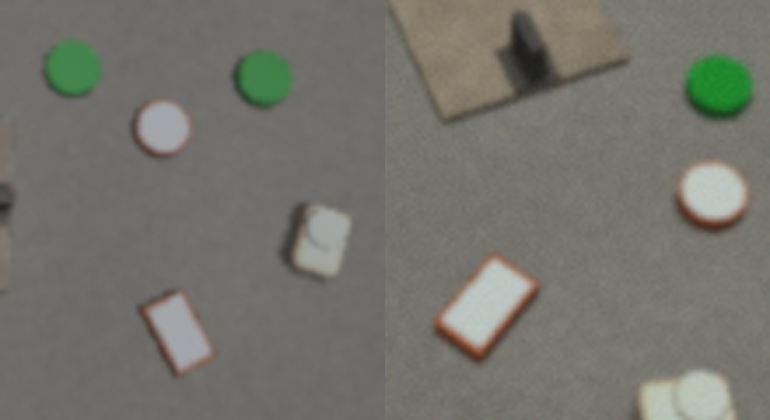

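The crop confirms it: the disc at (366,212) and the tile at (371,269) have white glaze and red clay rims, and the green ones are decoys. Now a helper to compute moves, and the dock measurement.

```bash
cat >> h.py <<'E'
def mv(x,y,z,jaw):
    "move to TCP x,y,z with jaw (tool y) direction jaw deg (mod 180), tool exactly down; prints row values"
    from scipy.spatial.transform import Rotation as Ro
    s=telemetry.sense(); R=np.array(s['tcp_rot']); p=np.array(s['ee_pos'])
    for k in (0,180):
        a=np.radians(jaw+k); Y=np.array([np.cos(a),np.sin(a),0]); Z=np.array([0,0,-1.]); T=np.c_[np.cross(Y,Z),Y,Z]
        print('row',k,np.round(R.T@(np.array([x,y,z])-p)/10,2),np.round(Ro.from_matrix(R.T@T).as_rotvec(),3))
E
python3 - <<'E'
from h import *
mv(414.2,-338.2,150,-64.5)
d=np.load('top0.npy',allow_pickle=True).item(); P=depthpts(d); Q=P[165:265,100:215].reshape(-1,3)
for a,b in((10,30),(14,26)):
    q=Q[(Q[:,2]>a)&(Q[:,2]<b)]
    print(len(q),np.nanpercentile(q,[0,2,50,98,100],axis=0).round().tolist())
im=d['image'][165:265,100:240]; cv2.imwrite('pics/dock.png',cv2.resize(im,None,fx=5,fy=5,interpolation=cv2.INTER_CUBIC))
E
```

```text
row 0 [-51.56 -69.15   5.57] [-1.000e-03  2.000e-03  2.281e+00]
row 180 [-51.56 -69.15   5.57] [-0.002 -0.001 -0.861]
1276 [[433.0, 141.0, 10.0], [468.0, 163.0, 12.0], [569.0, 289.0, 21.0], [653.0, 364.0, 27.0], [668.0, 391.0, 30.0]]
1184 [[454.0, 142.0, 14.0], [468.0, 166.0, 16.0], [568.0, 287.0, 21.0], [653.0, 364.0, 26.0], [666.0, 372.0, 26.0]]
```

View pics/dock.png

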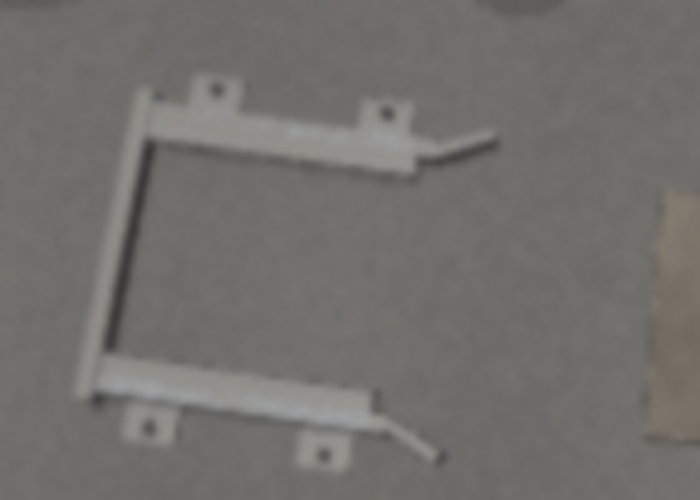

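```bash
python3 - <<'E'
from h import *
d=np.load('top0.npy',allow_pickle=True).item()
f=lambda c,z: plane(d,(np.array(c)+.5)/5-.5+np.array([100,165]),z)[:,:2]
u=f([[150,138],[415,172]],20); l=f([[105,353],[375,390]],20); b=f([[154,140],[110,350]],22)
ang=lambda v:np.degrees(np.arctan2(v[1],v[0]))
print('lips',u.round(1).tolist(),l.round(1).tolist(),ang(u[0]-u[1]),ang(l[0]-l[1]),'back',b.round(1).tolist(),ang(b[0]-b[1])+90)
a=np.radians((ang(u[0]-u[1])+ang(l[0]-l[1]))/2); X=np.array([np.cos(a),np.sin(a)]);Y=np.array([-X[1],X[0]])
lat=((u@Y).mean()+(l@Y).mean())/2; print('lip gap',(u@Y).mean()-(l@Y).mean(),'axis lat',lat)
hx=(b@X).mean(); print('home',X*hx+Y*lat,'angle',np.degrees(a),'mouth',X*(hx-165)+Y*lat)
E
python3 -m creep '[[9.4,-51.6,-69.2,5.5,0,0,2.28],[9.4,-51.6,-69.2,5.5,0,0,2.28],[9.4,-51.6,-69.2,5.5,0,0,2.28],[9.4,-51.6,-69.2,5.5,0,0,2.28],[9.4,-51.6,-69.2,5.5,0,0,2.28],[9.4,-51.6,-69.2,5.5,0,0,2.28],[9.4,-51.6,-69.2,5.5,0,0,2.28],[9.4,-51.6,-69.2,5.5,0,0,2.28],[9.4,-51.6,-69.2,5.5,0,0,2.28],[9.4,-51.6,-69.2,5.5,0,0,2.28],[9.4,-51.6,-69.2,5.5,0,0,2.28],[9.4,-51.6,-69.2,5.5,0,0,2.28],[9.4,-51.6,-69.2,5.5,0,0,2.28],[9.4,-51.6,-69.2,5.5,0,0,2.28],[9.4,-51.6,-69.2,5.5,0,0,2.28],[9.4,-51.6,-69.2,5.5,0,0,2.28],[9.4,-51.6,-69.2,5.5,0,0,2.28]]' 15
cat > w.py <<'E'
from h import *
import sys
d=shot('wrist'); cv2.imwrite(f'pics/{sys.argv[1]}.png',d['image']); np.save(sys.argv[1]+'.npy',d,allow_pickle=True)
s=telemetry.sense(); print(s['time_s'],np.round(s['ee_pos'],1),np.round(s['joint_pos'],2))
E
python3 w.py w1
```

```text
lips [[635.4, 337.8], [614.7, 185.8]] [[512.3, 356.7], [491.1, 204.4]] 82.25070845830426 82.10204718674194 back [[633.7, 334.8], [513.7, 353.3]] 81.22514513937358
lip gap -124.73320005287593 axis lat -521.2099693555689
home [573.39017259 344.11980047] angle 82.17637782252311 mouth [550.92970745 180.65565301]
time_s: 2.22
ee_pos: [414.7, -337.0, 150.8]
tcp_rot: [[0.902, 0.432, 0.0], [0.432, -0.902, 0.0], [0.0, 0.0, -1.0]]
contact_force: [0.5, 0.2, 0.5]
gripper_width: 93.6
2.275 [ 414.8 -337.1  151. ] [-0.79  0.07  1.5   0.    1.57  0.33]
```

View pics/w1.png

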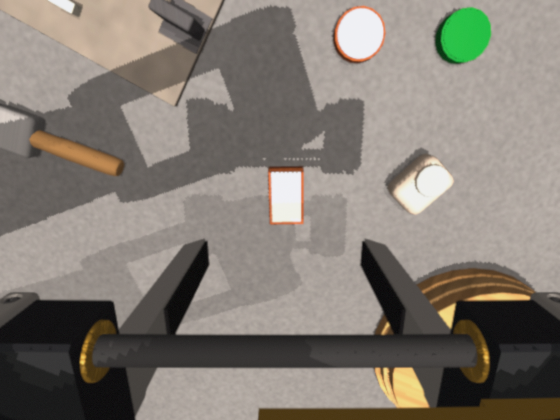

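The wrist view shows the tile at (286,195), the disc at (360,34), a green decoy at (465,34) and the fin at (180,18). I'll measure the tile and the disc here.

```bash
cat > rect.py <<'E'
from h import *
def redwhite(d,px,z=14,half=40):
    "clay+glaze piece near pixel px: its outline cast on plane z"
    im=d['image']; hsv=cv2.cvtColor(im,cv2.COLOR_BGR2HSV)
    m=((im.min(2)>190)|((hsv[...,1]>110)&((hsv[...,0]<14)|(hsv[...,0]>172))&(hsv[...,2]>80))).astype(np.uint8)
    n,l,st,c=cv2.connectedComponentsWithStats(m); i=l[px[1],px[0]]
    pts=np.argwhere(l==i)[:,::-1]; hull=cv2.convexHull(pts.astype(np.int32))[:,0]
    w=plane(d,hull,z)[:,:2].astype(np.float32); r=cv2.minAreaRect(w); a=r[2]
    if r[1][0]<r[1][1]: a+=90
    # glaze only
    m2=((im.min(2)>190)).astype(np.uint8); n,l,st,c=cv2.connectedComponentsWithStats(m2); i=l[px[1],px[0]]
    g=plane(d,c[i],z)[0]
    print('outline',np.round(r[0],1),np.round(r[1],1),'long angle',round((a+90)%180-90,1),'area',st[i,4],'glaze',np.round(g,1))
    return r,g,a
E
python3 - <<'E'
from rect import *
d=np.load('w1.npy',allow_pickle=True).item()
redwhite(d,(286,195)); redwhite(d,(360,34))
print(proj(d,[[415,-338,14]])); mv(414.7,-338,4,-64.5)
E
```

```text
outline [ 415.9 -337.3] [60.9 35.7] long angle 26.6 area 1435 glaze [ 415.9 -337.6   14. ]
outline [ 580.4 -331.6] [46.  45.2] long angle 28.0 area 1786 glaze [ 581.8 -331.7   14. ]
[[285.88024941 197.07497846]]
row 0 [-0.06  0.07 14.7 ] [ 0.001 -0.     0.002]
row 180 [-0.06  0.07 14.7 ] [ 1.000e-03  1.000e-03 -3.139e+00]
```

```bash
python3 -m creep '[[7,0.1,0.1,8,0,0,-0.02],[7,0.1,0.1,12.5,0,0,-0.02],[7,0.1,0.1,14.6,0,0,-0.02],[7,0.1,0.1,14.6,0,0,-0.02],[2,0.1,0.1,14.6,0,0,-0.02],[2,0.1,0.1,14.6,0,0,-0.02],[2,0.1,0.1,14.6,0,0,-0.02],[2,0.1,0.1,14.6,0,0,-0.02],[2,0.1,0.1,14.6,0,0,-0.02],[2,0.1,0.1,14.6,0,0,-0.02]]' 15
python3 -m creep '[[2,0,0,-5,0,0,0],[2,0,0,-10,0,0,0],[2,0,0,-10,0,0,0]]'
```

```text
time_s: 3.52
ee_pos: [416.2, -338.9, 4.9]
tcp_rot: [[0.893, 0.449, 0.0], [0.449, -0.893, -0.0], [0.0, 0.0, -1.0]]
contact_force: [-0.5, 1.4, 3.9]
gripper_width: 35.8
time_s: 3.9
ee_pos: [418.4, -341.2, 109.5]
tcp_rot: [[0.894, 0.449, 0.007], [0.449, -0.893, -0.007], [0.003, 0.01, -1.0]]
contact_force: [0.5, 0.5, -1.4]
gripper_width: 36.0
```

```bash
python3 -c "
from h import *
mv(533.2,4.5,120,-93.8)"
```

```text
row 0 [ 25.79 -25.72  -1.22] [ 0.009 -0.006  0.532]
row 180 [ 25.79 -25.72  -1.22] [ 0.008  0.012 -2.61 ]
```

```bash
python3 -m creep '[[2,25.8,-25.7,-1.2,0,0,0.53],[2,25.8,-25.7,-1.2,0,0,0.53],[2,25.8,-25.7,-1.2,0,0,0.53],[2,25.8,-25.7,-1.2,0,0,0.53],[2,25.8,-25.7,-1.2,0,0,0.53],[2,25.8,-25.7,-1.2,0,0,0.53],[2,25.8,-25.7,-1.2,0,0,0.53],[2,25.8,-25.7,-1.2,0,0,0.53],[2,25.8,-25.7,-1.2,0,0,0.53]]'
python3 w.py w2
```

```text
time_s: 5.03
ee_pos: [530.5, 5.2, 115.7]
tcp_rot: [[0.998, -0.066, -0.001], [-0.066, -0.998, -0.0], [-0.001, 0.001, -1.0]]
contact_force: [-0.5, 0.2, -0.6]
gripper_width: 35.6
5.075 [530.6   5.1 115.9] [-0.1   0.08  1.56 -0.    1.51  1.54]
```

View pics/w2.png

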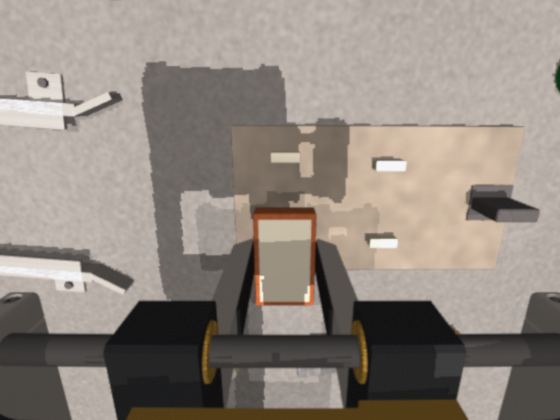

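The wrist view shows the plate with the far wide stop at (285,157), the close stops at (391,165) and (383,243), and plate corners at (233,127), (522,127) and (496,269). The tile is held square.

```bash
cat > tray.py <<'E'
from h import *
def tray(d,corn):
    "refine edge lines from rough corner pixels FL(far-left) FR NR via canny points; corners on z=9"
    g=cv2.cvtColor(d['image'],cv2.COLOR_BGR2GRAY); P=plane(d,corn,9)[:,:2]
    return P
E
python3 - <<'E'
from h import *
d=np.load('w2.npy',allow_pickle=True).item()
P=plane(d,[[233,127],[522,127],[496,269]],9)[:,:2]; print('corners',P.round(1).tolist(),np.linalg.norm(P[0]-P[1]),np.linalg.norm(P[1]-P[2]))
print('edge dir',np.degrees(np.arctan2(*(P[0]-P[1])[::-1])))
C=(P[0]+P[2])/2; X=(P[0]-P[1])/np.linalg.norm(P[0]-P[1]); print('centre',C,'bayT',C+82*X,'bayD',C-10*X)
im=d['image'].astype(int)
S={}
for n,(u0,v0,u1,v1,t) in {'w':(262,145,312,170,120),'f':(368,152,414,178,200),'n':(362,232,405,254,200)}.items():
    m=(im[v0:v1,u0:u1].min(2)>t).astype(np.uint8); k,l,st,c=cv2.connectedComponentsWithStats(m); i=1+st[1:,4].argmax()
    q=plane(d,c[i]+[u0,v0],20)[0][:2]; S[n]=q; print(n,st[i],c[i]+[u0,v0],q.round(1))
v=S['f']-S['n']; print('close sep',np.linalg.norm(v),'mid',(S['f']+S['n'])/2,'tray x ang',np.degrees(np.arctan2(v[1],v[0]))+90)
print('wide->close along',S['w']-S['f'])
P3=depthpts(d); print('plate z',np.nanmedian(P3[185:200,400:450,2]),'bench',np.nanmedian(P3[90:110,350:450,2]))
E
```

```text
corners [[604.3, 46.7], [588.2, -208.5], [448.6, -202.8]] 255.7335027641443 139.71574111309934
edge dir 86.39066013412942
centre [526.45901567 -78.06075822] bayT [531.62117876   3.77659311] bayD [525.82948359 -88.04092301]
w [  8   0  42  25 631] [294.82725832 156.90966719] [576.1  -5.8]
f [  9   9  30  10 290] [391.10344828 165.47931034] [563.2 -89.4]
n [  8   7  28   9 231] [384.01731602 243.16017316] [489.7 -85. ]
close sep 73.5656138212674 mid [526.45226688 -87.21966824] tray x ang 86.57214782108457
wide->close along [12.91038938 83.65895311]
plate z 9.983345198215945 bench 1.1420526396752995
```

```bash
python3 -c "
from h import *
mv(532.3,4.4,22,-93.6)"
```

```text
row 0 [0.18 0.05 9.39] [ 0.     0.001 -0.004]
row 180 [0.18 0.05 9.39] [ 2.000e-03 -1.000e-03  3.138e+00]
```

```bash
python3 -m creep '[[2,0.2,0,3,0,0,0],[2,0.2,0,6,0,0,0],[2,0.2,0,8.5,0,0,0],[2,0.2,0,9.4,0,0,0],[2,0.2,0,9.4,0,0,0],[2,0.2,0,9.4,0,0,0]]'
python3 -c "
from h import *
mv(532.3,4.4,14.5,-93.6)"
```

```text
time_s: 5.82
ee_pos: [534.2, 6.1, 23.9]
tcp_rot: [[0.998, -0.065, 0.003], [-0.065, -0.998, -0.0], [0.003, 0.0, -1.0]]
contact_force: [0.3, 0.0, 0.6]
gripper_width: 36.1
row 0 [-0.18  0.19  0.94] [ 0.    -0.003 -0.002]
row 180 [-0.18  0.19  0.94] [-0.004 -0.     3.14 ]
```

```bash
python3 -m creep '[[2,-0.1,0.1,0.5,0,0,0],[2,-0.1,0.1,0.9,0,0,0],[2,-0.1,0.1,0.9,0,0,0],[2,-0.1,0.1,0.9,0,0,0]]'

```

```text
time_s: 6.32
ee_pos: [532.3, 5.7, 13.7]
tcp_rot: [[0.998, -0.064, 0.001], [-0.064, -0.998, -0.0], [0.001, 0.0, -1.0]]
contact_force: [-0.2, -0.4, 1.4]
gripper_width: 35.9
```

```bash
python3 -m creep '[[5.5,0,0,0,0,0,0],[5.5,0,0,0,0,0,0],[5.5,0,0,0,0,0,0],[5.5,0,0,0,0,0,0],[6.5,0,0,-3,0,0,0],[6.5,0,0,-8,0,0,0],[6.5,0,0,-11,0,0,0]]'
python3 -c "
from h import *
mv(580.5,-332,110,-93.6)"
```

```text
time_s: 7.2
ee_pos: [533.0, 5.6, 126.2]
tcp_rot: [[0.998, -0.064, 0.003], [-0.064, -0.998, -0.0], [0.003, -0.0, -1.0]]
contact_force: [-0.3, -0.1, 0.9]
gripper_width: 65.3
row 0 [ 6.9  33.39  1.64] [-0.    -0.003 -0.001]
row 180 [ 6.9  33.39  1.64] [-0.005  0.     3.14 ]
```

```bash
python3 -m creep '[[7,6.9,33.4,1.6,0,0,0],[7,6.9,33.4,1.6,0,0,0],[7,6.9,33.4,1.6,0,0,0],[7,6.9,33.4,1.6,0,0,0],[7,6.9,33.4,1.6,0,0,0],[7,6.9,33.4,1.6,0,0,0],[7,6.9,33.4,1.6,0,0,0]]'
python3 w.py w3
python3 - <<'E'
from rect import *
d=np.load('w3.npy',allow_pickle=True).item()
p=proj(d,[[580.8,-331.7,14]])[0].round().astype(int); print(p)
redwhite(d,p)
t=np.load('w3.npy',allow_pickle=True).item()
E
```

```text
time_s: 8.07
ee_pos: [578.9, -334.2, 106.4]
tcp_rot: [[0.998, -0.067, -0.001], [-0.067, -0.998, 0.001], [-0.001, -0.001, -1.0]]
contact_force: [-0.9, 1.1, -0.6]
gripper_width: 70.0
8.125 [ 579.1 -332.4  106.7] [-0.61  0.38  1.21  0.    1.55  1.03]
[283 207]
outline [ 582.2 -332. ] [45.  46.7] long angle -3.8 area 998 glaze [ 575.  -330.3   14. ]
```

```bash
python3 -m creep '[[7,0.2,-0.1,5,0,0,0],[7,0.2,-0.1,8.5,0,0,0],[7,0.2,-0.1,10.2,0,0,0],[7,0.2,-0.1,10.2,0,0,0],[3,0.2,-0.1,10.2,0,0,0],[3,0.2,-0.1,10.2,0,0,0],[3,0.2,-0.1,10.2,0,0,0],[3,0.2,-0.1,10.2,0,0,0],[3,0.2,-0.1,10.2,0,0,0],[3,0.2,-0.1,10.2,0,0,0]]' 15
python3 -m creep '[[3,0,0,-5,0,0,0],[3,0,0,-10,0,0,0],[3,0,0,-10,0,0,0]]'
python3 -c "
from h import *
mv(526.3,-87.4,112,-93.6)"
```

```text
time_s: 9.38
ee_pos: [582.4, -331.9, 7.1]
tcp_rot: [[0.998, -0.064, 0.002], [-0.064, -0.998, -0.002], [0.002, 0.001, -1.0]]
contact_force: [-0.5, -0.1, 6.1]
gripper_width: 45.3
time_s: 9.75
ee_pos: [584.1, -333.0, 111.4]
tcp_rot: [[0.998, -0.064, 0.009], [-0.064, -0.998, -0.006], [0.009, 0.005, -1.0]]
contact_force: [-0.6, -0.2, -0.4]
gripper_width: 45.5
row 0 [ -7.35 -24.14  -0.26] [ 0.005 -0.009 -0.001]
row 180 [ -7.35 -24.14  -0.26] [-0.015 -0.008  3.14 ]
```

```bash
python3 -m creep '[[3,-7.4,-24.1,-0.3,0,0,0],[3,-7.4,-24.1,-0.3,0,0,0],[3,-7.4,-24.1,-0.3,0,0,0],[3,-7.4,-24.1,-0.3,0,0,0],[3,-7.4,-24.1,-0.3,0,0,0],[3,-7.4,-24.1,-0.3,0,0,0],[3,-7.4,-24.1,-0.3,0,0,0]]'
python3 w.py w4
python3 -c "
from h import *
mv(526.3,-87.4,22,-93.6)"
```

```text
time_s: 10.62
ee_pos: [523.2, -87.2, 107.7]
tcp_rot: [[0.998, -0.066, -0.001], [-0.066, -0.998, -0.0], [-0.001, 0.0, -1.0]]
contact_force: [-0.4, -0.3, -0.5]
gripper_width: 45.3
10.675 [523.2 -87.3 107.8] [-0.27  0.08  1.57 -0.    1.49  1.36]
row 0 [ 0.32 -0.01  8.58] [ 0.     0.001 -0.003]
row 180 [ 0.32 -0.01  8.58] [ 1.000e-03 -0.000e+00  3.138e+00]
```

View pics/w4.png

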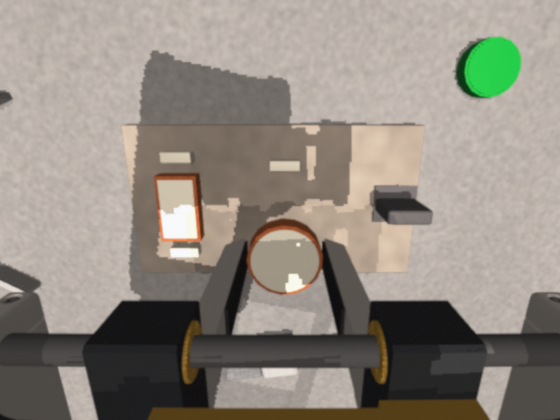

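The wrist view shows the tile between the wide stops at (175,158) and (184,253), with its centre at about (178,208). The disc is held above its bay; far close stop at (285,166). Next I'll lower the disc and measure the tile.

```bash
python3 -m creep '[[3,0.3,0,3,0,0,0],[3,0.3,0,6,0,0,0],[3,0.3,0,7.8,0,0,0],[3,0.3,0,8.6,0,0,0],[3,0.3,0,8.6,0,0,0],[3,0.3,0,8.6,0,0,0]]'
python3 - <<'E'
from rect import *
mv(526.3,-87.4,15.8,-93.6)
d=np.load('w4.npy',allow_pickle=True).item(); im=d['image'].astype(int)
hsv=cv2.cvtColor(d['image'],cv2.COLOR_BGR2HSV)
m=((hsv[...,1]>150)&((hsv[...,0]<12)|(hsv[...,0]>172))&(hsv[...,2]>60)).astype(np.uint8); m[:, :140]=0;m[:,215:]=0;m[:165]=0;m[250:]=0
hull=cv2.convexHull(np.argwhere(m>0)[:,::-1].astype(np.int32))[:,0]; r=cv2.minAreaRect(plane(d,hull,23)[:,:2].astype(np.float32)); print('tile',r)
S=[]
for u0,v0,u1,v1,t in((158,150,195,166,115),(166,244,204,260,190)):
    q=(im[v0:v1,u0:u1].min(2)>t).astype(np.uint8); k,l,st,c=cv2.connectedComponentsWithStats(q); i=1+st[1:,4].argmax(); S.append(plane(d,c[i]+[u0,v0],21)[0][:2]); print(st[i],c[i]+[u0,v0],S[-1])
S=np.array(S); print('mid',S.mean(0),'sep',np.linalg.norm(S[0]-S[1]),'ang',np.degrees(np.arctan2(*(S[0]-S[1])[::-1])))
E
```

```text
time_s: 11.42
ee_pos: [527.1, -86.5, 23.7]
tcp_rot: [[0.998, -0.064, 0.002], [-0.064, -0.998, -0.001], [0.002, 0.0, -1.0]]
contact_force: [-0.3, 0.4, -0.8]
gripper_width: 45.5
row 0 [-0.08  0.1   0.79] [ 0.    -0.002 -0.001]
row 180 [-0.08  0.1   0.79] [-4.00e-03 -1.00e-03  3.14e+00]
tile ((532.4810791015625, 5.734989166259766), (37.89419174194336, 60.59270095825195), 85.83580780029297)
[  1   2  32  12 350] [174.24       157.11142857] [576.60148049   3.23447066]
[  4   4  29  10 265] [183.10566038 252.54339623] [489.2009402    9.49059502]
mid [532.90121035   6.36253284] sep 87.62416068302916 ang -4.094244740182225
```

```bash
python3 -m creep '[[3,0,0,0.4,0,0,0],[3,0,0,0.75,0,0,0],[3,0,0,0.75,0,0,0],[3,0,0,0.75,0,0,0]]'
python3 -m creep '[[6,0,0,0,0,0,0],[6,0,0,0,0,0,0],[6,0,0,0,0,0,0],[6,0,0,0,0,0,0],[6.5,0,0,-3,0,0,0],[6.5,0,0,-8,0,0,0],[6.5,0,0,-14,0,0,0]]'
python3 -m creep '[[6.5,-15,0,-3,0,0,0],[6.5,-15,0,-3,0,0,0],[6.5,-15,0,-3,0,0,0],[6.5,-15,0,-3,0,0,0],[6.5,-15,0,-3,0,0,0]]'
python3 w.py w5
```

```text
time_s: 11.92
ee_pos: [526.6, -86.2, 15.6]
tcp_rot: [[0.998, -0.064, 0.001], [-0.064, -0.998, -0.0], [0.001, 0.0, -1.0]]
contact_force: [-0.8, 0.3, 3.9]
gripper_width: 45.4
time_s: 12.8
ee_pos: [525.1, -85.9, 155.0]
tcp_rot: [[0.998, -0.064, -0.003], [-0.064, -0.998, 0.001], [-0.003, -0.001, -1.0]]
contact_force: [1.1, -1.3, 0.3]
gripper_width: 64.8
time_s: 13.42
ee_pos: [377.0, -76.6, 184.9]
tcp_rot: [[0.998, -0.064, 0.001], [-0.064, -0.998, 0.0], [0.001, -0.0, -1.0]]
contact_force: [0.2, -0.1, -0.9]
gripper_width: 65.2
13.475 [377.1 -76.6 184.6] [-0.35 -0.29  1.75  0.    1.68  1.29]
```

View pics/w5.png

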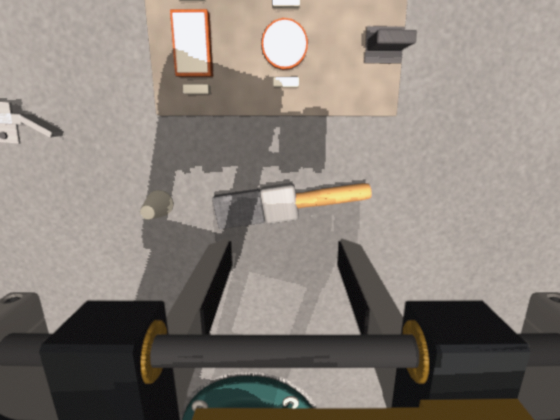

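Seen from behind, the tile at (191,43) and the disc at (285,43) lie between their stops. The near stops are at (196,89) and (286,82), and the fin is at (390,38).

```bash
python3 - <<'E'
from rect import *
d=np.load('w5.npy',allow_pickle=True).item(); im=d['image'].astype(int)
redwhite(d,(285,43),23)
redwhite(d,(191,30),23)
for u0,v0,u1,v1,t in((270,74,302,90,170),(180,82,212,97,140),(180,82,212,97,120)):
    q=(im[v0:v1,u0:u1].min(2)>t).astype(np.uint8); k,l,st,c=cv2.connectedComponentsWithStats(q); i=1+st[1:,4].argmax(); s=plane(d,c[i]+[u0,v0],21)[0][:2]
    X=np.array([.0645,.998]); Yn=np.array([.998,-.0645]); off=36.5 if u0==270 else 43.5
    print(st[i],s,'bay',s+off*Yn)
P=depthpts(d)[25:60,355:425].reshape(-1,3); q=P[(P[:,2]>46)&(P[:,2]<54)]; r=cv2.minAreaRect(q[:,:2].astype(np.float32)); print('fin',len(q),r,np.median(q,0))
mv(518.8,-187.5,120,-3.7)
mv(518.8,-187.5,120,-3.7+180)
E
```

```text
outline [524.7 -84.5] [45.2 45.7] long angle -3.7 area 1518 glaze [525.9 -84.8  23. ]
outline [531.3   6.4] [37.9 60.1] long angle -4.0 area 1339 glaze [539.5   6.2  23. ]
[  4   2  26  11 241] [490.61055099 -85.16148981] bay [527.03755099 -87.51573981]
[  3   3  25   8 199] [489.67850443   8.91405055] bay [533.09150443   6.10830055]
[  3   2  25  10 225] [490.07475527   9.01679253] bay [533.48775527   6.21104253]
fin 570 ((519.9511108398438, -185.5389862060547), (36.302547454833984, 11.740743637084961), 84.98844909667969) [ 519.81008936 -185.07535829   49.80314201]
row 0 [14.85 10.16  6.45] [-1.00e-03 -0.00e+00 -1.57e+00]
row 180 [14.85 10.16  6.45] [-0.000e+00  1.000e-03  1.571e+00]
row 0 [14.85 10.16  6.45] [-0.000e+00  1.000e-03  1.571e+00]
row 180 [14.85 10.16  6.45] [-1.00e-03 -0.00e+00 -1.57e+00]
```

```bash
python3 -m creep '[[5,14.9,10.9,3,0,0,-1.57],[5,14.9,10.9,3,0,0,-1.57],[5,14.9,10.9,3,0,0,-1.57],[5,14.9,10.9,3,0,0,-1.57],[5,14.9,10.9,3,0,0,-1.57],[5,14.9,10.9,3,0,0,-1.57],[5,14.9,10.9,3,0,0,-1.57],[5,14.9,10.9,3,0,0,-1.57],[5,14.9,10.9,3,0,0,-1.57],[5,14.9,10.9,3,0,0,-1.57],[5,14.9,10.9,3,0,0,-1.57]]'
python3 w.py w6
```

```text
time_s: 14.85
ee_pos: [518.5, -194.8, 154.1]
tcp_rot: [[0.066, 0.998, -0.001], [0.998, -0.066, 0.001], [0.001, -0.001, -1.0]]
contact_force: [-0.9, -0.7, 0.4]
gripper_width: 50.0
14.9 [ 518.4 -194.9  154.3] [-0.46  0.11  1.45  0.    1.59 -0.4 ]
```

View pics/w6.png

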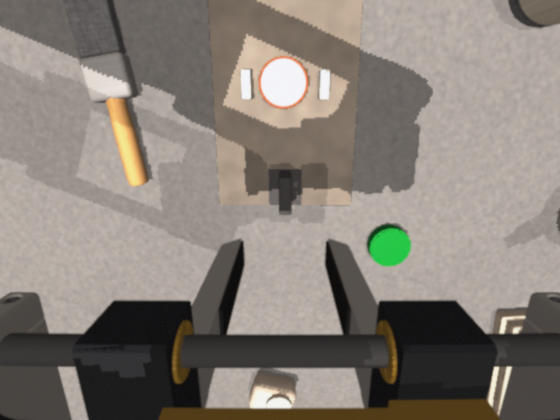

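Clear view: stops at (247,84) and (324,84), the disc between them at (283,82), and the fin top at (285,192).

```bash
python3 - <<'E'
from rect import *
d=np.load('w6.npy',allow_pickle=True).item(); im=d['image'].astype(int)
r,_,_=redwhite(d,(283,82),23)
S=[]
for u0,v0,u1,v1,t in((236,62,257,105,190),(316,62,337,105,190)):
    q=(im[v0:v1,u0:u1].min(2)>t).astype(np.uint8); k,l,st,c=cv2.connectedComponentsWithStats(q); i=1+st[1:,4].argmax(); S.append(plane(d,c[i]+[u0,v0],21)[0][:2]); print(st[i],S[-1])
S=np.array(S);m=S.mean(0); v=S[1]-S[0]; print('sep',np.linalg.norm(v),'mid',m,'tray ang',np.degrees(np.arctan2(v[1],v[0]))+90,'disc err',np.array(r[0])-m)
P=depthpts(d)[150:220,270:300].reshape(-1,3); q=P[(P[:,2]>46)&(P[:,2]<54)]; r=cv2.minAreaRect(q[:,:2].astype(np.float32)); print('fin',len(q),r)
mv(520,-186,18,-3.6)
E
```

```text
outline [525.7 -84.8] [44.9 45.2] long angle -3.7 area 1680 glaze [525.3 -84.3  23. ]
[  4   7  11  30 282] [490.32395656 -83.41338937]
[  4   8  10  30 278] [563.36958057 -88.69969511]
sep 73.23665895867086 mid [526.84676857 -86.05654224] tray ang 85.86072548031564 disc err [-1.12508888  1.21766742]
fin 487 ((520.6392211914062, -185.75474548339844), (35.889583587646484, 11.33461856842041), 86.1884765625)
row 0 [ 0.89  0.11 13.63] [-0.001 -0.    -0.003]
row 180 [ 0.89  0.11 13.63] [-1.000e-03  1.000e-03  3.139e+00]
```

```bash
python3 -m creep '[[5,0.9,0.2,5,0,0,0],[5,0.9,0.2,10,0,0,0],[5,0.9,0.2,13,0,0,0],[5,0.9,0.2,13.5,0,0,0],[5,0.9,0.2,13.5,0,0,0],[0.8,0.9,0.2,13.5,0,0,0],[0.8,0.9,0.2,13.5,0,0,0],[0.8,0.9,0.2,13.5,0,0,0],[0.8,0.9,0.2,13.5,0,0,0],[0.8,0.9,0.2,13.5,0,0,0],[0.8,0.9,0.2,13.5,0,0,0],[0.8,0.9,0.2,13.5,0,0,0]]' 35
python3 -c "
from h import *
mv(512.9,-100,18,-7.8)"
```

```text
time_s: 16.4
ee_pos: [520.2, -186.1, 20.3]
tcp_rot: [[0.065, 0.998, -0.001], [0.998, -0.065, -0.0], [-0.0, -0.001, -1.0]]
contact_force: [-4.4, 0.0, 4.9]
gripper_width: 11.6
row 0 [ 8.54 -1.28  0.23] [-0.001  0.     0.071]
row 180 [ 8.54 -1.28  0.23] [-0.00e+00 -2.00e-03 -3.07e+00]
```

```bash
python3 -m creep '[[0.8,0.2,0,0,0,0,0.003],[0.8,0.6,-0.1,0,0,0,0.007],[0.8,1.2,-0.2,0,0,0,0.012],[0.8,1.9,-0.3,0,0,0,0.018],[0.8,2.6,-0.4,0,0,0,0.024],[0.8,3.3,-0.5,0,0,0,0.03],[0.8,4.0,-0.6,0,0,0,0.036],[0.8,4.7,-0.7,0,0,0,0.042],[0.8,5.4,-0.8,0,0,0,0.048],[0.8,6.1,-0.9,0,0,0,0.054],[0.8,6.8,-1.0,0,0,0,0.06],[0.8,7.4,-1.1,0,0,0,0.064],[0.8,7.9,-1.2,0,0,0,0.067],[0.8,8.3,-1.3,0,0,0,0.07],[0.8,8.5,-1.3,0,0,0,0.07],[0.8,8.5,-1.3,0,0,0,0.07]]'
python3 - <<'E'
from h import *
d=shot('top'); np.save('top1.npy',d,allow_pickle=True)
im=d['image'][165:265,100:330]; cv2.imwrite('pics/top1.png',cv2.resize(im,(797,347),interpolation=cv2.INTER_CUBIC))
cv2.imwrite('pics/top1b.png',cv2.resize(d['image'][165:265,160:320],None,fx=5,fy=5,interpolation=cv2.INTER_CUBIC))
d=shot('wrist'); np.save('w7.npy',d,allow_pickle=True); cv2.imwrite('pics/w7.png',d['image'])
E
```

```text
time_s: 18.4
ee_pos: [514.0, -101.1, 20.2]
tcp_rot: [[0.135, 0.991, 0.002], [0.991, -0.135, -0.002], [-0.001, 0.002, -1.0]]
contact_force: [0.2, -4.9, 1.4]
gripper_width: 11.8
```

View pics/top1b.png

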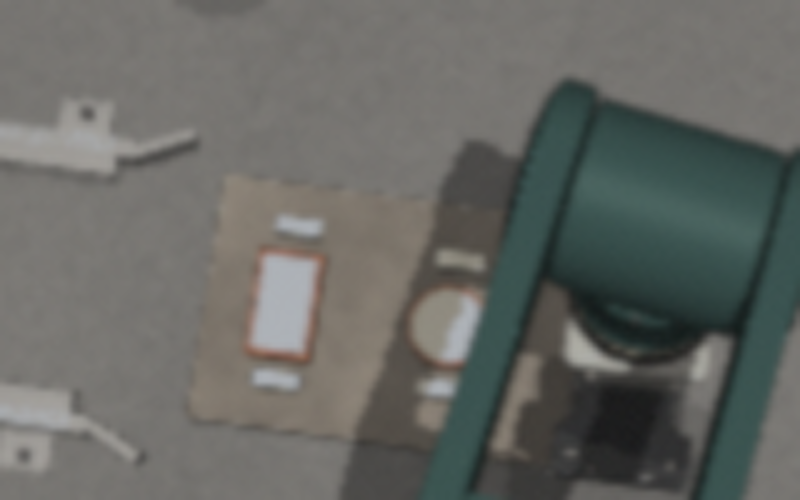

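The top crop shows the plate just before the dock: front corners at (223,177) and (190,415), wide stops at (300,226) and (276,378). Both pieces are still between their stops.

```bash
python3 - <<'E'
from h import *
d=np.load('top1.npy',allow_pickle=True).item()
f=lambda c,z: plane(d,(np.array(c)+.5)/5-.5+np.array([160,165]),z)[:,:2]
c=f([[223,177],[190,415]],9); s=f([[300,226],[276,378]],21)
print('front mid',c.mean(0),np.linalg.norm(c[0]-c[1]),'ang',np.degrees(np.arctan2(*(c[0]-c[1])[::-1]))+90,'stops mid',s.mean(0),'ang',np.degrees(np.arctan2(*(s[0]-s[1])[::-1]))+90)
a=np.radians(82.18); X=np.array([np.cos(a),np.sin(a)]);Y=np.array([-X[1],X[0]]); H=np.array([573.39,344.12])
t=np.array(telemetry.sense()['ee_pos'])[:2]
for n,p in(('front',c.mean(0)),('stops',s.mean(0)),('handle',t)): print(n,'lateral (dock Y)',(p-H)@Y,'along from home',(p-H)@X)
# dock cross-check: lips re-cast in same picture
u=f([[-150,138],[115,172]],20); l=f([[-195,353],[75,390]],20); print('lip axis lat',(((u-H)@Y).mean()+((l-H)@Y).mean())/2)
E
```

```text
front mid [546.17704247 134.09490793] 136.56082828509804 ang 83.41800843316003 stops mid [540.0960763   86.94120269] ang 81.96567332750153
front lateral (dock Y) -1.6164200621778058 along from home -211.77457718938362
stops lateral (dock Y) -2.007803573981839 along from home -259.3171569028922
handle lateral (dock Y) -1.7097538736132307 along from home -449.1969095627943
lip axis lat 0.004455833853135971
```

```bash
python3 -m creep '[[0.8,0.3,-0.1,0,0,0,0],[0.8,0.8,-0.2,0,0,0,0],[0.8,1.5,-0.2,0,0,0,0],[0.8,2.2,-0.2,0,0,0,0],[0.8,2.9,-0.2,0,0,0,0],[0.8,3.6,-0.2,0,0,0,0],[0.8,4.3,-0.2,0,0,0,0],[0.8,5,-0.2,0,0,0,0],[0.8,5.6,-0.2,0,0,0,0],[0.8,6.1,-0.2,0,0,0,0],[0.8,6.5,-0.2,0,0,0,0],[0.8,6.7,-0.2,0,0,0,0],[0.8,6.7,-0.2,0,0,0,0]]'
```

```text
time_s: 20.12
ee_pos: [520.5, -34.2, 20.2]
tcp_rot: [[0.135, 0.991, 0.0], [0.991, -0.135, -0.001], [-0.001, 0.001, -1.0]]
contact_force: [-0.9, -5.0, 2.4]
gripper_width: 11.9
```

```bash
python3 -m creep '[[0.8,0.3,0,0,0,0,0],[0.8,0.8,0,0,0,0,0],[0.8,1.5,0,0,0,0,0],[0.8,2.3,0,0,0,0,0],[0.8,3.1,0,0,0,0,0],[0.8,3.9,0,0,0,0,0],[0.8,4.7,0,0,0,0,0],[0.8,5.5,0,0,0,0,0],[0.8,6.3,0,0,0,0,0],[0.8,7.1,0,0,0,0,0],[0.8,7.9,0,0,0,0,0],[0.8,8.7,0,0,0,0,0],[0.8,9.5,0,0,0,0,0],[0.8,10.3,0,0,0,0,0],[0.8,11,0,0,0,0,0],[0.8,11.6,0,0,0,0,0],[0.8,12.1,0,0,0,0,0],[0.8,12.4,0,0,0,0,0],[0.8,12.5,0,0,0,0,0],[0.8,12.5,0,0,0,0,0]]'
```

```text
time_s: 22.62
ee_pos: [537.1, 89.3, 20.2]
tcp_rot: [[0.135, 0.991, -0.0], [0.991, -0.135, -0.002], [-0.002, -0.0, -1.0]]
contact_force: [-0.1, -5.7, 3.1]
gripper_width: 11.7
```

```bash
python3 -m creep '[[0.8,0.2,0,0,0,0,0],[0.8,0.4,0,0,0,0,0],[0.8,0.6,0,0,0,0,0],[0.8,0.8,0,0,0,0,0],[0.8,1.0,0,0,0,0,0],[0.8,1.2,0,0,0,0,0],[0.8,1.35,0,0,0,0,0],[0.8,1.4,0,0,0,0,0]]'
python3 -m creep '[[0.8,0.1,0,0,0,0,0],[0.8,0.2,0,0,0,0,0],[0.8,0.3,0,0,0,0,0],[0.8,0.3,0,0,0,0,0]]'
```

```text
time_s: 23.62
ee_pos: [538.9, 102.9, 20.3]
tcp_rot: [[0.135, 0.991, -0.0], [0.991, -0.135, -0.002], [-0.002, -0.0, -1.0]]
contact_force: [-1.0, -6.5, 3.3]
gripper_width: 11.8
time_s: 24.12
ee_pos: [539.3, 106.0, 20.3]
tcp_rot: [[0.135, 0.991, -0.0], [0.991, -0.135, -0.002], [-0.002, -0.0, -1.0]]
contact_force: [-1.0, -6.4, 3.6]
gripper_width: 11.7
```

```bash
python3 -m creep '[[0.8,0.05,0,0,0,0,0],[0.8,0.1,0,0,0,0,0],[0.8,0.15,0,0,0,0,0],[0.8,0.2,0,0,0,0,0],[0.8,0.2,0,0,0,0,0]]'
python3 -m creep '[[0.8,0.05,0,0,0,0,0],[0.8,0.1,0,0,0,0,0],[0.8,0.1,0,0,0,0,0]]'
```

```text
time_s: 24.75
ee_pos: [539.5, 107.9, 20.2]
tcp_rot: [[0.135, 0.991, -0.0], [0.991, -0.135, -0.002], [-0.002, -0.0, -1.0]]
contact_force: [-0.8, -6.3, 3.8]
gripper_width: 11.3
time_s: 25.12
ee_pos: [539.7, 108.8, 20.3]
tcp_rot: [[0.135, 0.991, -0.0], [0.991, -0.135, -0.002], [-0.002, -0.0, -1.0]]
contact_force: [-1.3, -6.2, 4.3]
gripper_width: 11.7
```

```bash
for i in 1; do :; done; python3 -m creep '[[0.8,0.05,0,0,0,0,0],[0.8,0.1,0,0,0,0,0],[0.8,0.1,0,0,0,0,0]]'
python3 -m creep '[[0.8,0.05,0,0,0,0,0],[0.8,0.1,0,0,0,0,0],[0.8,0.1,0,0,0,0,0]]'
python3 -m creep '[[0.8,0.05,0,0,0,0,0],[0.8,0.1,0,0,0,0,0],[0.8,0.1,0,0,0,0,0]]'
```

```text
time_s: 25.5
ee_pos: [539.8, 109.8, 20.3]
tcp_rot: [[0.135, 0.991, -0.0], [0.991, -0.135, -0.002], [-0.002, -0.0, -1.0]]
contact_force: [-0.5, -6.5, 4.2]
gripper_width: 11.8
time_s: 25.88
ee_pos: [539.9, 110.8, 20.3]
tcp_rot: [[0.135, 0.991, -0.0], [0.991, -0.135, -0.002], [-0.002, -0.0, -1.0]]
contact_force: [-0.5, -6.4, 4.0]
gripper_width: 11.9
time_s: 26.25
ee_pos: [540.1, 111.8, 20.3]
tcp_rot: [[0.135, 0.991, -0.0], [0.991, -0.135, -0.002], [-0.002, -0.0, -1.0]]
contact_force: [-1.8, -6.5, 3.4]
gripper_width: 11.9
```

```bash
python3 - <<'E'
from h import *
d=shot('top'); np.save('top2.npy',d,allow_pickle=True)
cv2.imwrite('pics/top2.png',cv2.resize(d['image'][165:265,105:265],None,fx=5,fy=5,interpolation=cv2.INTER_CUBIC))
E
```

```text
(no output)
```

View pics/top2.png

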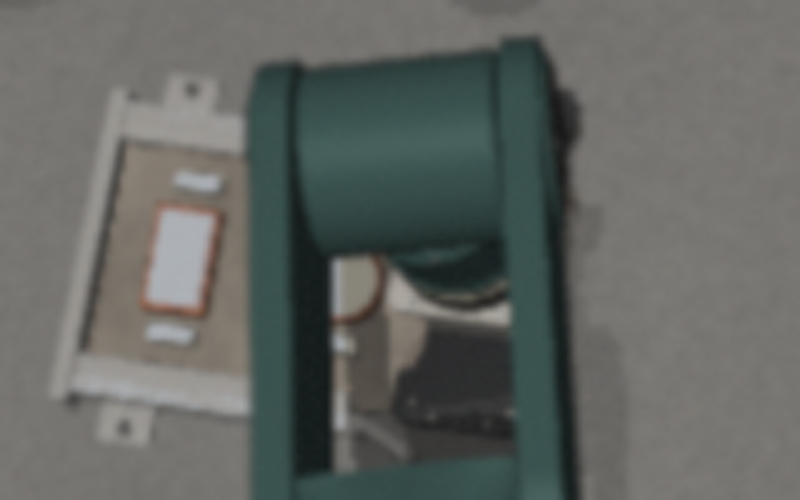

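The tile at (182,258) is between its stops at (198,182) and (171,333). The plate front is at or very near the back stop. I'll push on in small steps until the force rises.

```bash
python3 - <<'E'
from h import *
d=np.load('top2.npy',allow_pickle=True).item()
f=lambda c,z: plane(d,(np.array(c)+.5)/5-.5+np.array([105,165]),z)[:,:2]
s=f([[198,182],[171,333]],21).mean(0); b=f([[129,140],[85,350]],22)
a=np.radians(82.18); X=np.array([np.cos(a),np.sin(a)]);Y=np.array([-X[1],X[0]])
print('stops mid to back (should be 48):',(b@X).mean()-s@X)
E
python3 -m creep '[[0.8,0.05,0,0,0,0,0],[0.8,0.1,0,0,0,0,0],[0.8,0.1,0,0,0,0,0]]'
python3 -m creep '[[0.8,0.05,0,0,0,0,0],[0.8,0.1,0,0,0,0,0],[0.8,0.1,0,0,0,0,0]]'
```

```text
stops mid to back (should be 48): 44.71829113720395
time_s: 26.68
ee_pos: [540.2, 112.3, 20.3]
tcp_rot: [[0.135, 0.991, -0.001], [0.991, -0.135, -0.003], [-0.003, -0.0, -1.0]]
contact_force: [-1.5, -8.8, 3.2]
gripper_width: 11.7
time_s: 27.05
ee_pos: [540.2, 112.4, 20.3]
tcp_rot: [[0.135, 0.991, -0.001], [0.991, -0.135, -0.004], [-0.005, -0.0, -1.0]]
contact_force: [-2.0, -10.1, 4.6]
gripper_width: 12.0
```

```bash
python3 -m creep '[[0.8,0.05,0,0,0,0,0],[0.8,0.1,0,0,0,0,0],[0.8,0.1,0,0,0,0,0]]'
python3 -m creep '[[0.8,-0.1,0,0,0,0,0],[3,-0.1,0,0,0,0,0],[3,-0.1,0,0,0,0,0],[3,-0.1,0,0,0,0,0],[3,-0.1,0,0,0,0,0],[3,-0.1,0,-4,0,0,0],[3,-0.1,0,-9,0,0,0],[3,-4,0,-14,0,0,0],[3,-7,0,-17,0,0,0],[3,-7,0,-17,0,0,0],[3,-7,0,-17,0,0,0]]'
python3 w.py w8
python3 -c "
from h import *
d=shot('top'); np.save('top3.npy',d,allow_pickle=True)"
```

```text
time_s: 27.42
ee_pos: [540.1, 112.4, 20.2]
tcp_rot: [[0.135, 0.991, -0.001], [0.991, -0.135, -0.006], [-0.006, -0.001, -1.0]]
contact_force: [-2.1, -12.9, 4.4]
gripper_width: 11.7
time_s: 28.8
ee_pos: [530.7, 47.2, 188.7]
tcp_rot: [[0.134, 0.991, -0.002], [0.991, -0.134, 0.001], [0.001, -0.002, -1.0]]
contact_force: [-0.3, 0.2, -0.4]
gripper_width: 29.7
28.85 [530.3  47.4 187.9] [-0.02  0.05  1.44  0.    1.65  0.12]
```

View pics/w8.png

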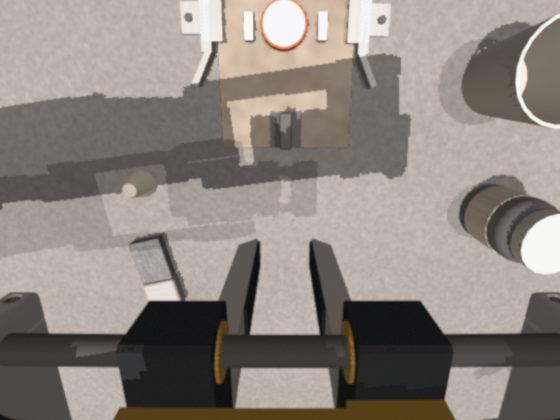

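The released plate sits in the dock channels, with the disc at (284,23) between its stops at (249,24) and (322,24), and the fin at (285,130). The jar, cup and cone are standing clear. I've now viewed 12 pictures, so the remaining checks are numeric only. I'll move over the dock and measure.

```bash
python3 -m creep '[[3,15,0,-4,0,0,0],[3,15,0,-4,0,0,0],[3,15,0,-4,0,0,0],[3,15,0,-4,0,0,0],[3,15,0,-4,0,0,0],[3,15,0,-4,0,0,0]]'
python3 w.py w9
python3 - <<'E'
from rect import *
d=np.load('w9.npy',allow_pickle=True).item(); im=d['image'].astype(int)
a=np.radians(82.2); X=np.array([np.cos(a),np.sin(a)]);Y=np.array([-X[1],X[0]]); H=np.array([540.2,112.4])+240*X
def bay(b,half):
    c=H-130*X+b*X; S=[]
    for s in(1,-1):
        p=proj(d,[*(c+s*half*Y),21])[0].round().astype(int); u0,v0=p-[16,24]; v0=max(v0,0); sub=im[v0:p[1]+24,u0:p[0]+16].min(2)
        q=(sub>0.8*np.percentile(sub,97)).astype(np.uint8); k,l,st,cc=cv2.connectedComponentsWithStats(q)
        i=min(range(1,k),key=lambda i:np.linalg.norm(cc[i]+[u0,v0]-p)+(1e3 if st[i,4]<60 else 0)); S.append(plane(d,cc[i]+[u0,v0],21)[0][:2]); print(' stop',p,st[i].tolist())
    S=np.array(S); v=S[1]-S[0]; m=S.mean(0); print('mid',m.round(1),'sep',np.linalg.norm(v).round(1),'ang',(np.degrees(np.arctan2(v[1],v[0]))+90).round(1),'front along from H',((m-H)@X+130-b).round(1)); 
    p=proj(d,[*c,23])[0].round().astype(int); print(p); r,g,_=redwhite(d,p,23); print('err',np.array(r[0])-m)
bay(82,43.5); bay(-10,36.5)
# depth profile along plate axis near the back stop
P=depthpts(d)
for lat in(-45,0,45):
    o=[]
    for t in range(-14,12,2):
        u,v=proj(d,[*(H+t*X+lat*Y),9])[0].round().astype(int); o.append((t,round(float(P[v,u,2]),0)) if 0<=v<420 else None)
    print(lat,o)
E
```

```text
time_s: 29.65
ee_pos: [551.0, 194.1, 229.0]
tcp_rot: [[0.136, 0.991, -0.002], [0.991, -0.136, -0.001], [-0.001, -0.002, -1.0]]
contact_force: [0.1, -0.9, 0.5]
gripper_width: 30.2
29.7 [551.2 194.  229.3] [ 0.24  0.16  1.24 -0.    1.74  0.38]
 stop [246  89] [13, 12, 8, 24, 179]
 stop [322  89] [12, 12, 9, 25, 170]
mid [566.8 302.7] sep 87.3 ang 81.7 front along from H 0.2
[284  89]
outline [565.7 304.7] [35.6 60.1] long angle -7.8 area 1079 glaze [565.  307.2  23. ]
err [-1.14386707  2.01411446]
 stop [254 168] [13, 14, 8, 20, 125]
 stop [314 168] [14, 14, 7, 20, 111]
mid [554.7 212.1] sep 74.4 ang 82.7 front along from H 0.7
[284 168]
outline [550.9 203.7] [18.2 38.3] long angle -0.1 area 313 glaze [550.4 204.8  23. ]
err [-3.81998848 -8.38959149]
-45 [(-14, 10.0), (-12, 11.0), (-10, 11.0), (-8, 9.0), (-6, 11.0), (-4, 11.0), (-2, 10.0), (0, 10.0), (2, 18.0), (4, 22.0), (6, 22.0), (8, 24.0), (10, 22.0)]
0 [(-14, 11.0), (-12, 10.0), (-10, 11.0), (-8, 9.0), (-6, 10.0), (-4, 11.0), (-2, 10.0), (0, 8.0), (2, 17.0), (4, 23.0), (6, 23.0), (8, 24.0), (10, 23.0)]
45 [(-14, 10.0), (-12, 12.0), (-10, 10.0), (-8, 10.0), (-6, 11.0), (-4, 10.0), (-2, 10.0), (0, 11.0), (2, 13.0), (4, 24.0), (6, 22.0), (8, 23.0), (10, 25.0)]
```

The tile error is about 2.3 mm, and the plate runs right up to the back stop. The disc outline here is cut by shadow, because its size comes out wrong. I'll remeasure from w8 and from depth.

```bash
python3 - <<'E'
from rect import *
d=np.load('w9.npy',allow_pickle=True).item(); P=depthpts(d)
m=np.zeros((420,560),bool); m[138:198,259:309]=1
q=P[m&(P[...,2]>19)][:,:2].astype(np.float32); print('depth disc w9',len(q),cv2.minEnclosingCircle(q),cv2.minAreaRect(q),'want',[554.7,212.1])
h=cv2.cvtColor(d['image'],cv2.COLOR_BGR2HSV); r=m&(h[...,1]>130)&((h[...,0]<13)|(h[...,0]>172))
w=plane(d,np.argwhere(r)[:,::-1],23)[:,:2].astype(np.float32); print('rim w9',len(w),cv2.minAreaRect(w))
d=np.load('w8.npy',allow_pickle=True).item(); im=d['image'].astype(int); redwhite(d,(284,23),23)
S=[]
for u0,u1 in((240,258),(314,331)):
    k,l,st,c=cv2.connectedComponentsWithStats((im[5:46,u0:u1].min(2)>190).astype(np.uint8)); i=1+st[1:,4].argmax(); S.append(plane(d,c[i]+[u0,5],21)[0][:2]); print(st[i])
print('w8 mid',np.mean(S,0),np.linalg.norm(S[0]-S[1]))
E
```

```text
depth disc w9 1095 ((548.1168823242188, 212.67750549316406), 27.827537536621094) ((549.5459594726562, 214.40304565429688), (44.561710357666016, 52.9943962097168), 81.66031646728516) want [554.7, 212.1]
rim w9 77 ((552.9664306640625, 218.61239624023438), (41.93614959716797, 35.36023712158203), 16.560958862304688)
outline [552.7 211.4] [44.1 45.8] long angle -7.7 area 1570 glaze [553.  213.8  23. ]
[  3   6  10  29 270]
[  4   6  10  29 284]
w8 mid [554.36933825 212.18778361] 73.32780484400284
```

The clean w8 measurement, with sizes 44 to 46 mm and stop spacing 73.3 mm, puts the disc about 2 mm from its bay centre. Handing in.

```bash
python3 -c "
from rig import env; print(env.hand_in())"
```

```text
the job is handed in; nothing more can be done
None
```

The tile and the disc are on the firing plate between their stops, and the loaded plate is home in the dock. I released it and handed the job in at about 30 s of the 72 s allowed; no verdict is given.

**Loading:** I put the tile between the wide-set stops and the disc between the close-set stops, then dragged the plate in by its fin. Before the drag both pieces measured under 2 mm off centre.

**Plate home:** In the last push the tool stopped moving while the force rose from about 6 to 13 N. Depth afterwards showed the plate running up to the back stop, with its direction about 82°, matching the dock.

**Pieces at the end:** The tile was about 2.3 mm off centre and its length was within about 1.5° of the line between the stops. The disc was about 2 mm off centre.

**Bystanders:** The jar, cup, cone prop and brush looked undisturbed in the views. I did not measure any bystander's position at the end.

**Checks that disagreed:**
- The last wrist picture gave no usable disc position, because shadow and a stop spoiled the outline. I used the picture taken just before it, where the disc and stop spacing came out close to their known sizes.
- The fin travelled about 6 mm further than the top camera predicted before contact, so I relied on contact and depth.
- The top camera showed the front stops 44.7 mm from the back stop instead of 48. That was shortly before contact, so I put it down to calibration error.

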